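Find the full screw tin by its heft and pack it in the clip-lid toolbox

TASK

One of the three like tins in the rack is full of screws and the other two are empty: feel by lifting which one is full, stand that one gently in the empty bay of the toolbox (set it down, do not drop it), and leave the empty ones standing in their places in the rack. Then lay the lid on the toolbox and press it down by each of the four clips until all have snapped and the lid is fully home all round. Leave the mug, tape measure, corner clamps and square where they are.

Things in the scene. Friction and masses are not known exactly. Their poses are not given: they have to be found in the camera images.
- toolbox: open red toolbox, fixed: 150 mm (x) x 204 mm (y) x 100 mm tall, walls and floor 5 mm; origin at the centre of its underside, z up. An 85 mm high divider leaves an empty bay at its +y end, y 39 to 97 mm, x -70 to 70 mm; the rest is full of tools up to 67 mm high. Toolbox, rack and lid share out three places on the bench at random
- bay (a point): centre of the bay's floor, at y = 68 mm and 5 mm above the toolbox's underside. The bay is 58 mm wide: a tin fits only with its broad sides facing along the toolbox's y (a quarter turn to it, 6 mm play a side). There is then 39 mm free beyond each end of the tin for the fingers and no room beside its broad sides
- clip (a point): top middle of one of four like black spring clips, 34 mm wide, on the toolbox's long sides at y = +-75 mm; 120 mm high, from x = +-73 out to +-88 mm. Flared tops guide the lid's edge; each snaps over it under about 10 to 20 N and holds the lid down
- lid: the toolbox's red lid, 0.22 to 0.34 kg, right way up on the bench: plate 156 mm (x) x 210 mm (y) x 4 mm over a 16 mm deep plug (136 x 190 mm, lowest 5 mm 126 x 180 mm) that enters the toolbox with 2 mm play a side. Origin: centre of the plug's lowest face, z up; plate top at 20 mm. Fits either way round. Laid on, it first rests on the clips some 12 mm high; home, its origin is 84 mm above the toolbox's underside
- lid_grip (a point): middle of the lid's black bar handle, 52 mm above the lid's origin: the bar is 20 mm wide (lid x), 124 mm long (lid y), 12 mm thick, open beneath for 26 mm between posts at y = +-55 mm
- lid_pad1 (a point): middle of a black thumb pad on the lid's top face, at lid x = 52, y = 75 mm, where that corner is pressed down onto its clip; in line with the clip, 26 mm in from the plate's edge
- lid_pad2 (a point): middle of a black thumb pad on the lid's top face, at lid x = 52, y = -75 mm, where that corner is pressed down onto its clip; in line with the clip, 26 mm in from the plate's edge
- lid_pad3 (a point): middle of a black thumb pad on the lid's top face, at lid x = -52, y = 75 mm, where that corner is pressed down onto its clip; in line with the clip, 26 mm in from the plate's edge
- lid_pad4 (a point): middle of a black thumb pad on the lid's top face, at lid x = -52, y = -75 mm, where that corner is pressed down onto its clip; in line with the clip, 26 mm in from the plate's edge
- tin_a: one of three outwardly identical closed steel tins: 46 mm (x, between its broad sides) x 62 mm (y, between its ends) x 74 mm tall; origin at the centre of its underside, z up. Starts upright in the rack. The full one weighs 0.50 to 0.66 kg, each of the two empty ones about 0.17 kg; which one is full changes and cannot be seen
- tin_b: one of three outwardly identical closed steel tins: 46 mm (x, between its broad sides) x 62 mm (y, between its ends) x 74 mm tall; origin at the centre of its underside, z up. Starts upright in the rack. The full one weighs 0.50 to 0.66 kg, each of the two empty ones about 0.17 kg; which one is full changes and cannot be seen
- tin_c: one of three outwardly identical closed steel tins: 46 mm (x, between its broad sides) x 62 mm (y, between its ends) x 74 mm tall; origin at the centre of its underside, z up. Starts upright in the rack. The full one weighs 0.50 to 0.66 kg, each of the two empty ones about 0.17 kg; which one is full changes and cannot be seen
- rack: fixed plywood rack, 58 mm (x) x 214 mm (y); origin at the centre of its underside, z up. Three pockets in a row at y = -70, 0, 70 mm, floor 8 mm up, with 2 mm play round a tin; lips 22 mm high at the broad sides and dividers 28 mm high at the ends. The tins stand end to end with only 8 mm between them, broad sides (+-x) free: fingers fit only on the broad sides
- mug: bystander, to be left alone: white ceramic mug, 80 mm across, 95 mm tall, handle at its +y; origin on its underside
- tape_measure: bystander, to be left alone: grey tape measure, 80 x 40 x 70 mm tall; origin on its underside
- clamp_1: bystander, to be left alone: aluminium corner clamp, 120 x 120 mm base, 42 mm tall, its screw and tee handle reach 130 mm from the origin along the -x-y diagonal; origin on its underside
- clamp_2: bystander, to be left alone: the other, like corner clamp; origin on its underside
- square: bystander, to be left alone: combination square lying flat, 300 mm steel rule along y (y -120 to 180 mm, x -30 to -5) with a 100 mm long head (x -10 to 50), 18 mm thick; origin on its underside

How it is judged:
On the way, in this order (a step that is already met when the one before it is completed fails the run):
1. the full tin stands upright on the floor of the toolbox's bay, let go, and the two empty ones stand in the rack (((x of tin_a in the frame of toolbox between -0.045 and 0.045 m and y of tin_a in the frame of toolbox between 0.057 and 0.079 m and z of tin_a in the frame of toolbox below 0.009 m and angle between each of tin_a, tin_b, tin_c's own z axis and vertical below 0.06 rad and contact force between tin_a and toolbox above 3.3 N and linear speed of tin_a below 0.02 m/s and x of tin_b in the frame of rack between -0.008 and 0.008 m and y of tin_b in the frame of rack between -0.078 and 0.078 m and z of each of tin_b, tin_c in the frame of rack below 0.012 m and x of tin_c in the frame of rack between -0.008 and 0.008 m and y of tin_c in the frame of rack between -0.078 and 0.078 m) or (x of tin_b in the frame of toolbox between -0.045 and 0.045 m and y of tin_b in the frame of toolbox between 0.057 and 0.079 m and z of tin_b in the frame of toolbox below 0.009 m and angle between each of tin_b, tin_a, tin_c's own z axis and vertical below 0.06 rad and contact force between tin_b and toolbox above 3.3 N and linear speed of tin_b below 0.02 m/s and x of tin_a in the frame of rack between -0.008 and 0.008 m and y of tin_a in the frame of rack between -0.078 and 0.078 m and z of each of tin_a, tin_c in the frame of rack below 0.012 m and x of tin_c in the frame of rack between -0.008 and 0.008 m and y of tin_c in the frame of rack between -0.078 and 0.078 m) or (x of tin_c in the frame of toolbox between -0.045 and 0.045 m and y of tin_c in the frame of toolbox between 0.057 and 0.079 m and z of tin_c in the frame of toolbox below 0.009 m and angle between each of tin_c, tin_a, tin_b's own z axis and vertical below 0.06 rad and contact force between tin_c and toolbox above 3.3 N and linear speed of tin_c below 0.02 m/s and x of tin_a in the frame of rack between -0.008 and 0.008 m and y of tin_a in the frame of rack between -0.078 and 0.078 m and z of each of tin_a, tin_b in the frame of rack below 0.012 m and x of tin_b in the frame of rack between -0.008 and 0.008 m and y of tin_b in the frame of rack between -0.078 and 0.078 m)) and contact force between the fingers and tin_a below 0.1 N and contact force between the fingers and tin_b below 0.1 N and contact force between the fingers and tin_c below 0.1 N), for 0.2 s.
2. the lid is fully home on the toolbox, all four clips snapped (z of lid in the frame of toolbox below 0.0865 m and horizontal distance between lid and toolbox below 0.006 m and angle between the z axis of lid and the z axis of toolbox, either way round below 0.018 rad), for 0.2 s.
At the end, for the whole second after the job is handed in: The full tin (over 3.3 N on the floor) stands upright, at rest, in the bay (11 mm across, 45 mm along, 4 mm above its floor); both empty tins stand in rack pockets (4 mm); the lid is home: level with the toolbox within 0.018 rad, 6 mm of its middle, under 2.5 mm high; nothing held (all of step 2 and ((x of tin_a in the frame of toolbox between -0.045 and 0.045 m and y of tin_a in the frame of toolbox between 0.057 and 0.079 m and z of tin_a in the frame of toolbox below 0.009 m and angle between each of tin_a, tin_b, tin_c's own z axis and vertical below 0.06 rad and contact force between tin_a and toolbox above 3.3 N and linear speed of tin_a below 0.02 m/s and x of tin_b in the frame of rack between -0.008 and 0.008 m and y of tin_b in the frame of rack between -0.078 and 0.078 m and z of each of tin_b, tin_c in the frame of rack below 0.012 m and x of tin_c in the frame of rack between -0.008 and 0.008 m and y of tin_c in the frame of rack between -0.078 and 0.078 m) or (x of tin_b in the frame of toolbox between -0.045 and 0.045 m and y of tin_b in the frame of toolbox between 0.057 and 0.079 m and z of tin_b in the frame of toolbox below 0.009 m and angle between each of tin_b, tin_a, tin_c's own z axis and vertical below 0.06 rad and contact force between tin_b and toolbox above 3.3 N and linear speed of tin_b below 0.02 m/s and x of tin_a in the frame of rack between -0.008 and 0.008 m and y of tin_a in the frame of rack between -0.078 and 0.078 m and z of each of tin_a, tin_c in the frame of rack below 0.012 m and x of tin_c in the frame of rack between -0.008 and 0.008 m and y of tin_c in the frame of rack between -0.078 and 0.078 m) or (x of tin_c in the frame of toolbox between -0.045 and 0.045 m and y of tin_c in the frame of toolbox between 0.057 and 0.079 m and z of tin_c in the frame of toolbox below 0.009 m and angle between each of tin_c, tin_a, tin_b's own z axis and vertical below 0.06 rad and contact force between tin_c and toolbox above 3.3 N and linear speed of tin_c below 0.02 m/s and x of tin_a in the frame of rack between -0.008 and 0.008 m and y of tin_a in the frame of rack between -0.078 and 0.078 m and z of each of tin_a, tin_b in the frame of rack below 0.012 m and x of tin_b in the frame of rack between -0.008 and 0.008 m and y of tin_b in the frame of rack between -0.078 and 0.078 m)) and linear speed of lid below 0.02 m/s); the robot touches nothing.
It fails at once if a bystander (mug, tape measure, clamps, square) is shifted by more than 30 mm (distance of any of mug, tape_measure, clamp_1, clamp_2, square from where it was at the start of the episode above 0.03 m).
It fails at once if a tin is dropped into the toolbox (let go and moving faster than 0.4 m/s inside it) ((x of tin_a in the frame of toolbox between -0.07 and 0.07 m and y of tin_a in the frame of toolbox between -0.097 and 0.097 m and z of tin_a in the frame of toolbox below 0.06 m and linear speed of tin_a above 0.4 m/s and contact force between the fingers and tin_a below 0.5 N) or (x of tin_b in the frame of toolbox between -0.07 and 0.07 m and y of tin_b in the frame of toolbox between -0.097 and 0.097 m and z of tin_b in the frame of toolbox below 0.06 m and linear speed of tin_b above 0.4 m/s and contact force between the fingers and tin_b below 0.5 N) or (x of tin_c in the frame of toolbox between -0.07 and 0.07 m and y of tin_c in the frame of toolbox between -0.097 and 0.097 m and z of tin_c in the frame of toolbox below 0.06 m and linear speed of tin_c above 0.4 m/s and contact force between the fingers and tin_c below 0.5 N)).
It also fails if it takes over 72 s, if anything falls off the work surface, if the arm or the gripper's body presses on something with over 40 N, if the wrist force passes 120 N, or if a joint passes its speed limit or range.

ROBOT

A 6-joint arm with a two-finger parallel gripper is mounted at the origin on the work surface. World frame = base frame: x ahead of the robot, y to its left, z up, the work surface at z = 0. Lengths are in m, angles in rad, forces in N, time in s.
With the tool pointing down it reaches from about 0.275 to 0.775 m from the base axis. Payload 14.6 kg.
Tool frame: the origin (TCP) lies midway between the tips of the shut fingers; the grasp point (between the pads) lies arm.tcp_to_grasp behind it (arm.tcp_to_grasp is the distance from the TCP to the grasp point, in m); z points along the fingers, y is the line along which they close (so a half turn about z gives the same grasp; the last joint's range is limited). The gripper opens to 85 mm and grips with 20 to 120 N. Pads are 22 mm wide; open, the fingers measure 114 mm over their backs; the gripper's body (76 mm by 85 mm) begins 54 mm behind the grasp point. The pads swing forward as they close: fully open they stand 13 mm farther back than shut.
Start: joints at [1.139, 0.263, -0.048, 1.259, 0, 1.415], TCP at [0.143, 0.505, 0.231] pointing down, gripper open.
Joint ranges: [-2.65, 2.65], [-0.89, 1.7], [-1.18, 1.37], [-2.13, 2.11], [-1.35, 1.29], [-3.14, 3.14]. Speed limits (rad/s): [1.89, 1.89, 2.57, 2.79, 3.14, 3.14].

INTERFACE

Orientations are given as a rotation vector (axis times angle).
In Python, from plant import arm gives the robot as it stands. Calls block until the motion is done:
- arm.move_to(position, orientation): joint-space move of the TCP to a pose.
- arm.movel(position, feed=0.15, orientation=None, f_stop=None): straight line of the TCP; orientation=None keeps the orientation; feed is the mean speed in m/s. With f_stop (N) it stops when the force on the tool has changed by that much, and returns True; else False.
- arm.movej(angles): joint-space move.
- arm.grip(opening, newtons=None): finger opening in m; newtons is the grip in N (None keeps the last); returns when the fingers have stopped.
- arm.sleep(seconds).
- arm.inverse_kinematics(position, orientation): joint angles nearest the present ones, or None.
- arm.snapshot(name): name is "scene" or "side" or "wrist"; returns a dict with "frame" (400x640x3 uint8, red, green, blue), "vfov" (degrees; the focal length in pixels is half the picture's height over the tangent of half this angle, whatever the lens; pixels are square), "cx", "cy" (the principal point, pixels), "R" (3x3) and "t" (3): a world point X has camera coordinates R X + t. Camera axes: x right, y down, z forward; pixel columns grow to the right and rows downward; lengths in m; the calibration is good to about 2 mm. A picture is of the moment at which its call begins. There is no depth.
A pose or a line that the arm cannot do raises arm.Unreachable and nothing moves.
- arm.sign_off(): hands the job in; it is judged then, once.
Readings, each from a call of its own:
- arm.read_clock(): time.
- arm.read_joint_positions(): joint angles.
- arm.read_joint_velocities(): joint speeds.
- arm.read_tau(): joint torques, N m.
- arm.read_ee_pos(): TCP position.
- arm.read_tool_rot(): TCP orientation.
- arm.read_ft_force(): force on the tool from outside, world axes, zero at the start.
- arm.read_wrist_torque(): the same for the moment, N m.
- arm.read_grip_width(): finger opening in m.
- arm.read_gripper_force(): force on a finger pad.
Only numpy, scipy, OpenCV 4.12 (cv2) and the standard library are available. Lean on these libraries where they do the work, as an engineer would, in place of code of your own. Each camera call takes 0.05 s, during which the arm holds its last target. There are 200 camera calls.

## Working session

There is one attempt and no reset: what is moved stays moved. The work goes in short steps, each a Python script; the robot and the scene stay as the last script left them, time stands still between calls to the robot, and variables do not carry over. Pictures are saved under pics/ and viewed, at most 10 in all, crops included, and the job is handed in when it is done.

```bash
mkdir -p pics; ls
python3 - <<'E'
from plant import arm
import cv2,numpy as np
for n in ["scene","side"]:
    s=arm.snapshot(n); cv2.imwrite(f"pics/{n}0.png",s["frame"][:,:,::-1])
    print(n,s["vfov"],s["cx"],s["cy"],np.round(s["R"],4).tolist(),np.round(s["t"],4).tolist())
print(arm.tcp_to_grasp,arm.read_clock(),arm.read_tool_rot(),arm.read_grip_width())
E
```

```text
pics
scene 45.82999573866009 326.9160691265361 205.0836151841595 [[0.4695, 0.8829, 0.0102], [0.7013, -0.3659, -0.6119], [-0.5364, 0.2944, -0.7909]] [-0.2829, -0.3545, 1.7025]
side 54.46621148304792 315.14146957118646 200.06881504015826 [[-0.9519, -0.3064, 0.008], [-0.1562, 0.4624, -0.8728], [0.2637, -0.832, -0.488]] [0.5482, 0.1999, 0.9472]
0.0187 0.1 [-4.33439413e-01 -3.11126198e+00  1.43041255e-03] 0.08545915736455474
```

View pics/scene0.png

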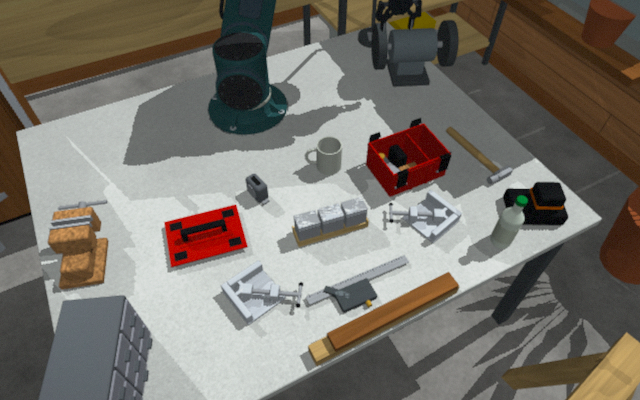

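View pics/side0.png

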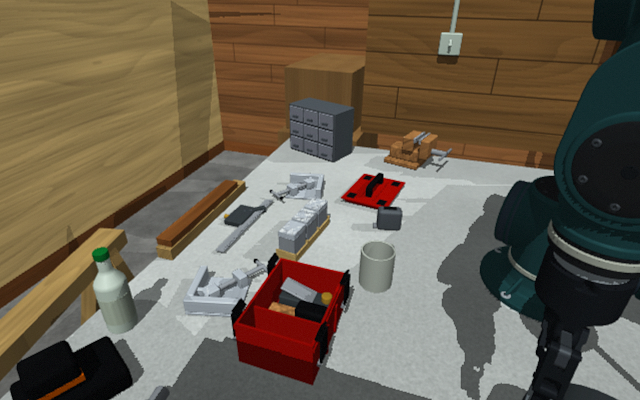

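The scene view shows the lid near (205,236), the rack with tins near (330,220) and the toolbox near (408,157). The side view shows the toolbox near (293,320), the tins near (303,230) and the lid near (373,190). I'll take enlarged crops.

Run:
```python
import cv2
a=cv2.imread("pics/scene0.png"); b=cv2.imread("pics/side0.png")
cv2.imwrite("pics/c1.png",cv2.resize(a[115:275,155:475],None,fx=2.5,fy=2.5,interpolation=cv2.INTER_CUBIC))
cv2.imwrite("pics/c2.png",cv2.resize(b[165:385,220:420],None,fx=2.7,fy=2.7,interpolation=cv2.INTER_CUBIC))
```

```text
(no output)
```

View pics/c1.png

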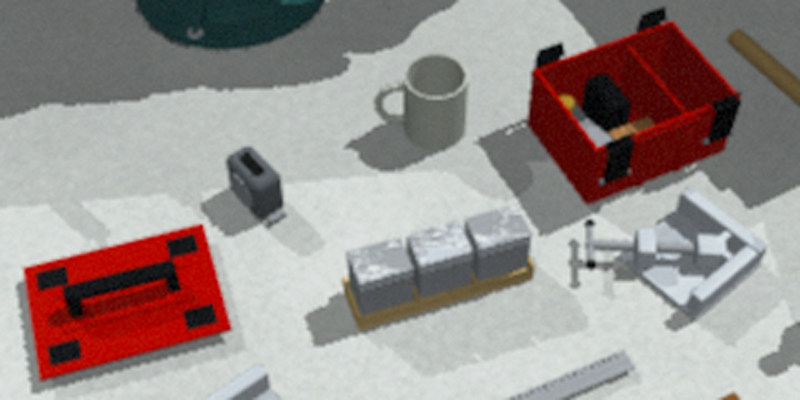

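View pics/c2.png

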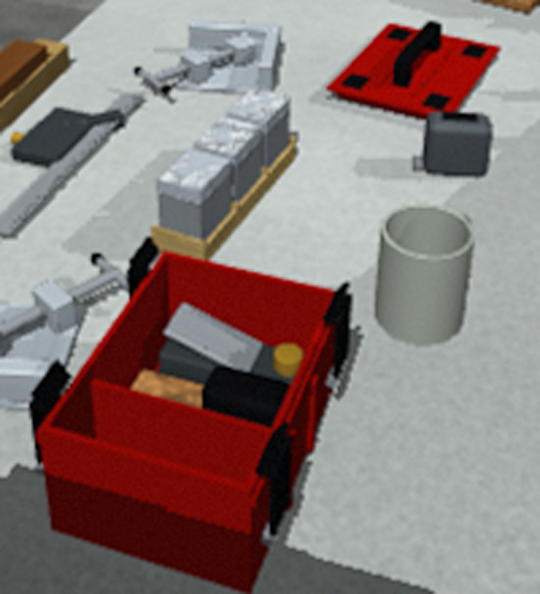

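```bash
cat > h.py <<'E'
from plant import arm
import numpy as np,cv2
from scipy.optimize import least_squares
from scipy.spatial.transform import Rotation as Ro
def proj(s,X):
    c=np.asarray(X)@np.array(s["R"]).T+s["t"]; f=200/np.tan(np.radians(s["vfov"]/2))
    return c[:,:2]/c[:,2:]*f+[s["cx"],s["cy"]]
def W(p,L):
    L=np.atleast_2d(L); c,s=np.cos(p[2]),np.sin(p[2])
    return np.c_[p[0]+c*L[:,0]-s*L[:,1],p[1]+s*L[:,0]+c*L[:,1],L[:,2]]
def fit(views,p0):
    r=lambda p:np.concatenate([(proj(s,W(p,np.array(L)/1000))-uv).ravel() for s,L,uv in views])
    q=least_squares(r,p0,loss="soft_l1"); return q.x,np.round(r(q.x).reshape(-1,2),1)
def down(a): # tool down, finger closing line (tool y) at world angle a (mod pi)
    c,s=np.cos(a),np.sin(a)
    return Ro.from_matrix(np.c_[[s,-c,0],[c,s,0],[0,0,-1]]@np.eye(3)).as_matrix() if False else Ro.from_matrix(np.array([[-s,c,0],[c,s,0],[0,0,-1]])).as_rotvec()
E
python3 - <<'E'
from h import *
S=arm.snapshot("scene");D=arm.snapshot("side")
A=lambda l:np.array(l)/2.5+[155,115]-0.3
B=lambda l:np.array(l)/2.7+[220,165]-0.3
print("box",*fit([(S,[(-75,-102,100),(-75,102,100),(75,102,100),(75,-102,100),(75,-102,0)],A([(533,70),(675,23),(738,95),(592,148),(587,202)])),
 (D,[(75,102,100),(-75,102,100),(75,-102,100),(-75,-102,100),(75,102,0),(-75,102,0)],B([(42,430),(262,485),(165,255),(340,292),(52,530),(252,590)]))],[.5,.2,0]))
print("rack",*fit([(S,[(-23,-101,82),(-23,101,82),(23,101,82),(23,-101,82),(29,-107,0),(29,107,0)],A([(348,250),(515,207),(530,243),(360,285),(360,328),(533,277)])),
 (D,[(23,101,82),(-23,-101,82),(23,-101,82),(29,107,0),(-29,107,0)],B([(158,185),(292,100),(243,95),(153,245),(205,258)]))],[.5,0,0]))
print("lid",*fit([(S,[(-78,-105,20),(-78,105,20),(78,105,20),(78,-105,20),(-52,-75,20),(-52,75,20),(52,75,20),(52,-75,20)],A([(25,268),(203,226),(230,330),(40,380),(52,278),(183,245),(201,317),(64,352)])),
 (D,[(78,105,20),(-78,105,20),(78,-105,20),(-78,-105,20),(52,75,20),(-52,75,20),(52,-75,20),(-52,-75,20)],B([(328,93),(460,117),(388,24),(498,46),(357,81),(437,101),(398,34),(476,51)]))],[.5,-.2,0]))
E
```

```text
box [ 0.51153472  0.33078975 -0.02208547] [[-0.3 -1. ]
 [-1.8 -2.1]
 [ 0.7 -0.6]
 [ 1.7  0.6]
 [-0.2  0.5]
 [-0.4 -0.9]
 [-2.7  1.6]
 [-0.2 -2.2]
 [ 0.3 -1.2]
 [ 0.8 -0.4]
 [ 0.7  0.9]]
rack [ 0.60627541  0.00841007 -0.13477682] [[-0.6  0.3]
 [ 0.1 -1.8]
 [ 0.5 -4.2]
 [-0.2 -0.8]
 [-0.4  0.8]
 [-0.2  0.2]
 [-0.5 -3. ]
 [-1.2 -2.3]
 [ 2.7 -3.8]
 [-0.5  1.2]
 [-0.4  2.5]]
lid [ 0.46906139 -0.32099833 -0.16281461] [[-0.9 -0.5]
 [-0.3 -1.7]
 [ 0.7 -1.3]
 [ 0.1 -0.6]
 [ 0.1 -0.2]
 [-0.5 -0.1]
 [-0.3 -0.7]
 [ 0.4 -0.3]
 [-0.8 -2.7]
 [-4.1 -0.4]
 [-0.  -1.1]
 [ 0.5 -0.5]
 [-0.7 -0.3]
 [-0.4 -0.5]
 [ 0.  -0.3]
 [-1.  -0.5]]
```

Run:
```python
from h import *
S=arm.snapshot("scene")
def ray(u,v,z=0):
    f=200/np.tan(np.radians(S["vfov"]/2)); d=np.array(S["R"]).T@[(u-S["cx"])/f,(v-S["cy"])/f,1]; o=-np.array(S["R"]).T@S["t"]
    return np.round(o+d*(z-o[2])/d[2],3)[:2]
for n,u,v in [("mug",328,170),("tape",258,197),("tee1",385,222),("spot",290,200),("tee2",300,297)]: print(n,ray(u,v))
T=[]
box=[.5115,.3308,-.022];rack=[.606,.0084,-.135];lid=[.469,-.321,-.163]
for n,p,z in [("box",box,.36),("rack",rack,.34)]:
    q=down(p[2]); g=p[:2]
    try: arm.move_to([g[0]-.04,g[1],z],q)
    except arm.Unreachable:
        print("unreach",n); continue
    s=arm.snapshot("wrist"); T.append(s["frame"][:,:,::-1]); np.save(f"w_{n}.npy",s,allow_pickle=True)
    cc=-np.array(s["R"]).T@s["t"]; print(n,arm.read_clock(),np.round(arm.read_joint_positions(),2),cc,s["R"][2])
cv2.imwrite("pics/w1.png",cv2.resize(T[0],(800,500),interpolation=cv2.INTER_CUBIC));cv2.imwrite("pics/w2.png",cv2.resize(T[1],(800,500),interpolation=cv2.INTER_CUBIC))
```

```text
mug [0.402 0.11 ]
tape [ 0.401 -0.132]
tee1 [0.662 0.163]
spot [ 0.457 -0.05 ]
tee2 [ 0.764 -0.166]
box 1.7583 [0.47 0.36 0.44 1.65 0.   2.06] [0.4719674  0.41233824 0.50205424] [-0.00652624 -0.31136428 -0.95026822]
rack 3.0833 [-0.13  0.34  0.35  1.59  0.    1.58] [0.57613046 0.0895944  0.48244352] [-0.04133873 -0.30844815 -0.95034249]
```

View pics/w1.png

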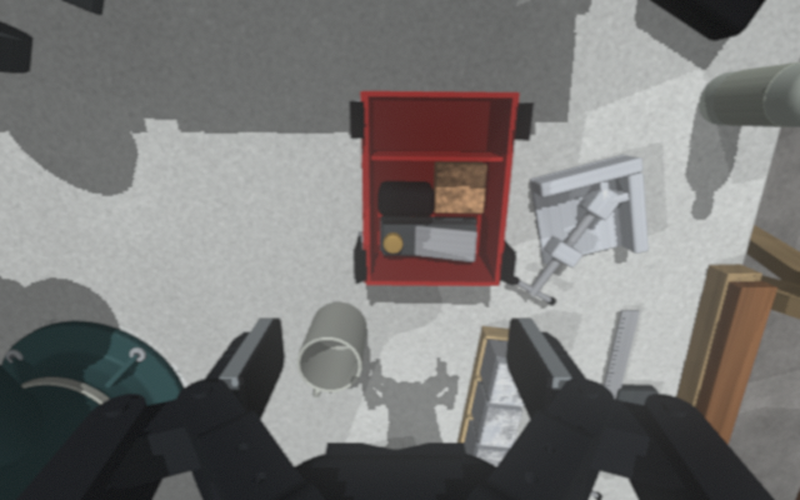

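View pics/w2.png

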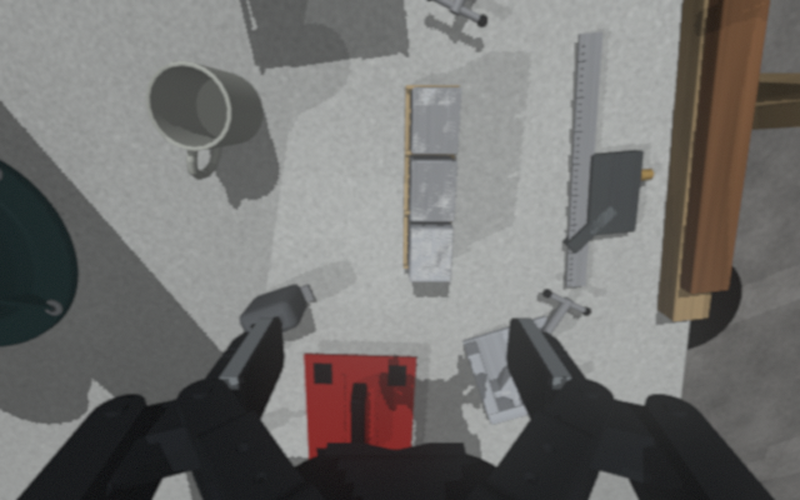

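Toolbox rim corners in w1 are (361,92), (519,92), (499,285) and (370,285). Tin-row top corners in w2 are (413,87), (461,87), (451,279) and (409,281), with gaps at rows 155 and 223. I'll refine the fit with these.

Run:
```python
from h import *
b=np.load("w_box.npy",allow_pickle=True).item();r=np.load("w_rack.npy",allow_pickle=True).item()
C=lambda l:np.array(l)/1.25
print(*fit([(b,[(-75,102,100),(75,102,100),(75,-102,100),(-75,-102,100)],C([(361,92),(519,92),(499,285),(370,285)]))],[.51,.33,0]))
print(*fit([(r,[(-23,101,82),(23,101,82),(23,-101,82),(-23,-101,82),(23,35,82),(23,-35,82),(-29,107,22),(-29,-107,22)],C([(413,87),(461,87),(451,279),(409,281),(457,155),(454,223),(406,88),(406,272)]))],[.6,0,0]))
for n,L in [("y70",70),("0",0),("-70",-70)]: print(proj(r,W([.606,.0084,-.135],[[0,L/1000,.082]]))*1.25)
```

```text
[ 0.51392446  0.33264286 -0.01725601] [[ 1.  -0.3]
 [-0.8 -0.6]
 [ 1.2  0.5]
 [-2.1  0.7]]
[ 0.6060796   0.01140132 -0.13278497] [[-0.2 -0.3]
 [-0.  -0.3]
 [ 0.3  1.8]
 [ 1.   0.2]
 [ 0.4  1.6]
 [ 0.2  0.9]
 [-0.8 -2.6]
 [-1.8 -4.3]]
[[436.20198933 123.82227787]]
[[433.84138886 194.35610734]]
[[431.72213036 257.67873212]]
```

```bash
cat >> h.py <<'E'
box=[.5127,.3318,-.019];rack=[.606,.0095,-.134];lid=[.469,-.321,-.163]
def rl(p,x,y,z): return W(p,[[x,y,z]])[0]
def fz():
    v=[]
    for _ in range(4): v.append(arm.read_ft_force()[2]); arm.sleep(.03)
    return np.mean(v)
E
python3 - <<'E'
from h import *
q=down(rack[2]); w={}
for i,y in enumerate([0,.07,-.07]):
    P=lambda z: rl(rack,0,y,z)
    if i==0: arm.move_to(P(.13),q)
    else: arm.movel(P(.13),.3)
    arm.movel(P(.041),.2); f0=fz()
    arm.grip(.03,60); g=arm.read_grip_width(); arm.movel(P(.053),.06); arm.sleep(.15); w[y]=fz()-f0
    print(y,w[y],f0,g,arm.read_clock(),arm.read_ft_force())
    if w[y]<-3.5: break
    arm.movel(P(.0412),.05); arm.grip(.085); arm.movel(P(.13),.25)
E
```

```text
0 -1.7616357552623687 0.3477156009322414 0.045457430126727566 5.7583 [ 0.28916455 -0.19395783 -2.42833771]
0.07 -1.5992110626002143 0.09628101915195755 0.045567582453868105 9.3167 [-0.18922206  0.48859894 -2.04420357]
-0.07 -4.995174521203294 0.09749233895299311 0.04539693474294848 13.1083 [-0.27550023  0.41320314 -5.59983444]
```

The tin at y = -70 is full and the other two are empty. I'll set it down on the bench, regrasp it by its ends and put it in the bay.

Run:
```python
from h import *
q=down(rack[2]); a=box[2]; q1=down(a+np.pi/2); q2=down(a); sp=np.array([.468,-.02])
arm.movel(rl(rack,0,-.07,.15),.25)
arm.move_to([*sp,.15],q1)
arm.movel([*sp,.045],.2); print(arm.movel([*sp,.030],.03,f_stop=3),arm.read_ee_pos())
arm.grip(.085); arm.movel([*sp,.125],.3)
arm.move_to([*sp,.125],q2); arm.movel([*sp,.037],.25)
arm.grip(.05,60); print("w",arm.read_grip_width()); f0=fz()
arm.movel([*sp,.22],.25); print(fz(),arm.read_clock(),np.round(arm.read_joint_positions(),2))
s=arm.snapshot("wrist");cv2.imwrite("pics/w3.png",s["frame"][:,:,::-1])
b=rl(box,0,.068,0)[:2]
arm.move_to([*b,.22],q2); 
s=arm.snapshot("wrist");cv2.imwrite("pics/w4.png",s["frame"][:,:,::-1])
for p in [(-.075,.102,.1),(.075,.102,.1),(.075,.039,.085),(-.075,.039,.085)]: print(proj(s,[rl(box,*p)]))
print(arm.read_clock())
```

```text
True [ 0.46854575 -0.0202732   0.03322799]
w 0.061183269093540625
-5.086618784246918 20.575 [-0.22  0.17 -0.21  1.2   0.    1.37]
[[227.27714073 150.35125551]]
[[404.46474562 150.29006046]]
[[394.40388475 213.19964956]]
[[237.39725057 213.25371049]]
22.2333
```

View pics/w4.png

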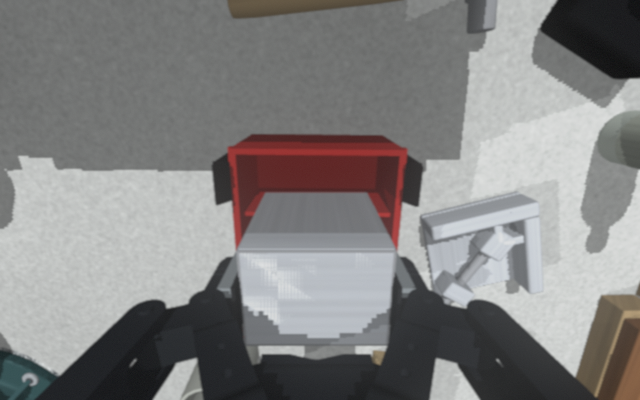

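The rim's far corners are at (229,149) and (407,149), so the box is about 2 mm further in +x than I assumed. I'll correct for that and insert.

```bash
sed -i 's/^box=\[[^]]*\]/box=[.5144,.3329,-.018]/' h.py
python3 - <<'E'
from h import *
b=rl(box,0,.068,0)[:2]
arm.movel([*b,.17],.2)
print(arm.movel([*b,.055],.12,f_stop=8),arm.read_ee_pos(),arm.read_ft_force())
print(arm.movel([*b,.039],.03,f_stop=3),arm.read_ee_pos(),arm.read_ft_force())
E
```

```text
False [0.516092   0.40118458 0.05589839] [ 0.28367974  0.38415923 -4.83089833]
True [0.51579549 0.40109307 0.04341806] [-1.07296186 -0.12166722  6.37398732]
```

Run:
```python
from h import *
b=rl(box,0,.068,0)[:2]
arm.grip(.085); arm.movel([*b,.20],.25); print(arm.read_clock())
s=arm.snapshot("wrist");f=s["frame"][:,:,::-1]; 
arm.move_to([lid[0],lid[1]-.03,.33],down(lid[2])); print(arm.read_clock(),np.round(arm.read_joint_positions(),2))
s=arm.snapshot("wrist"); g=s["frame"][:,:,::-1]
np.save("w_lid.npy",s,allow_pickle=True)
d=arm.snapshot("side")["frame"][165:385,220:420,::-1]
im=np.zeros((600,800,3),np.uint8)
im[:300]=0
x=cv2.resize(g[20:270,160:480],(480,375),interpolation=cv2.INTER_CUBIC); im[:375,:480]=x
im[:220,490:790]=cv2.resize(f[100:320,170:470],(300,220)); im[230:230+352,480:800]=cv2.resize(d,(320,352))
cv2.imwrite("pics/w5.png",im)
for p in [(-.052,-.075,.02),(-.052,.075,.02),(.052,.075,.02),(.052,-.075,.02)]: print((proj(s,[rl(lid,*p)])-[160,20])*1.5)
```

```text
25.3167
28.0667 [-0.78  0.37  0.38  1.58  0.    0.95]
[[177.61399935 242.90974539]]
[[171.67989498  83.05565243]]
[[286.66882773  83.26832589]]
[[281.15992048 243.09473981]]
```

View pics/w5.png

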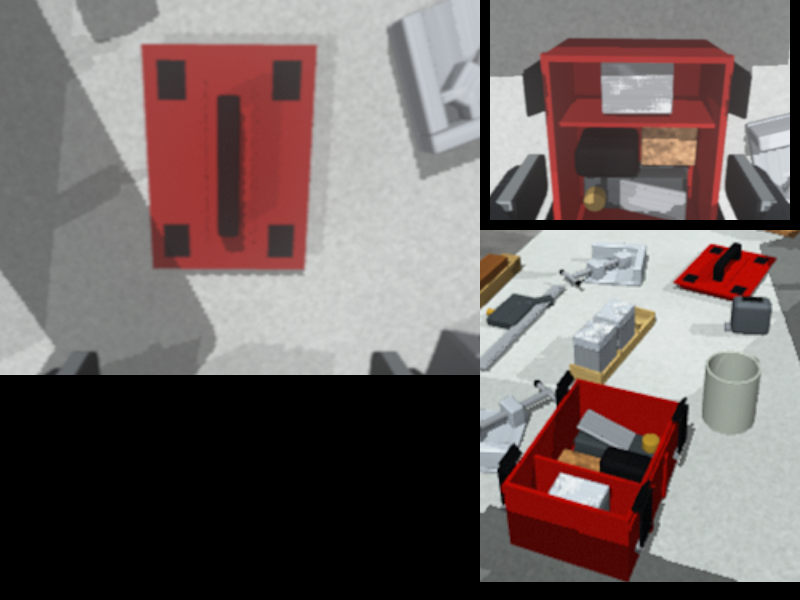

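The tin stands in the bay and the two empties are still in the rack. The lid pads are at (171,80), (287,80), (281,241) and (176,241), about 2 mm +y of where I predicted. Next I'll fetch the lid.

```bash
sed -i 's/lid=\[.*\]/lid=[.4690,-.3187,-.163]/' h.py
python3 - <<'E'
from h import *
g=np.array(lid[:2]); b=np.array(box[:2]); q=down(lid[2]); qb=down(box[2])
arm.move_to([*g,.12],q); arm.movel([*g,.0335],.2); arm.grip(.01,100); print(arm.read_grip_width(),arm.read_clock())
f0=fz(); arm.movel([*g,.26],.25); print(fz()-f0)
arm.move_to([*b,.26],qb); arm.movel([*b,.155],.2)
r=arm.movel([*b,.122],.04,f_stop=8); print(r,arm.read_ee_pos(),arm.read_ft_force(),arm.read_wrist_torque(),arm.read_clock())
s=arm.snapshot("scene")["frame"][100:220,340:480,::-1]; d=arm.snapshot("side")["frame"][230:390,210:380,::-1]
im=np.zeros((400,800,3),np.uint8); im[:340,:397]=cv2.resize(s,(397,340),interpolation=cv2.INTER_CUBIC); im[:376,400:]=cv2.resize(d,(400,376),interpolation=cv2.INTER_CUBIC)
cv2.imwrite("pics/w6.png",im)
E
```

```text
0.017567165646354656 30.2333
-11.635754774939096
True [0.51389331 0.33284281 0.1296528 ] [-1.36070769  0.65937098 -0.49039875] [ 0.31388375  0.04585405 -0.08956301] 35.175
```

View pics/w6.png

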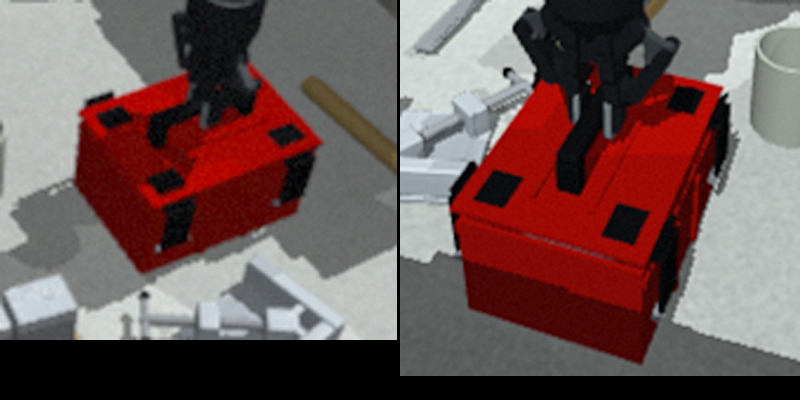

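The lid rests evenly on the clips at z 0.1296, as expected. I'll release it and press each pad.

Run:
```python
from h import *
b=np.array(box[:2])
arm.grip(.06); arm.movel([*b,.19],.25); arm.grip(0.0,40)
def press(x,y,fs=40):
    p=rl(box,x,y,0)[:2]
    arm.movel([*p,.185],.35); arm.movel([*p,.130],.25); r=arm.movel([*p,.1015],.04,f_stop=fs)
    print(x,y,r,round(arm.read_ee_pos()[2],4),np.round(arm.read_ft_force(),1),round(arm.read_clock(),1))
    arm.movel([*p,.185],.35)
for x,y in [(.052,.075),(-.052,.075),(-.052,-.075),(.052,-.075)]: press(x,y)
s=arm.snapshot("scene")["frame"][100:220,340:480,::-1]; d=arm.snapshot("side")["frame"][230:390,210:380,::-1]
im=np.zeros((400,800,3),np.uint8); im[:340,:397]=cv2.resize(s,(397,340),interpolation=cv2.INTER_CUBIC); im[:376,400:]=cv2.resize(d,(400,376),interpolation=cv2.INTER_CUBIC)
cv2.imwrite("pics/w7.png",im)
```

```text
0.052 0.075 True 0.1061 [3.3 0.9 6.9] 38.2
-0.052 0.075 True 0.105 [-3.7 -2.8 12.2] 40.0
-0.052 -0.075 True 0.1044 [-5.  -1.7 17.5] 42.0
0.052 -0.075 True 0.1045 [-4.2 -1.5 13.7] 43.8
```

View pics/w7.png

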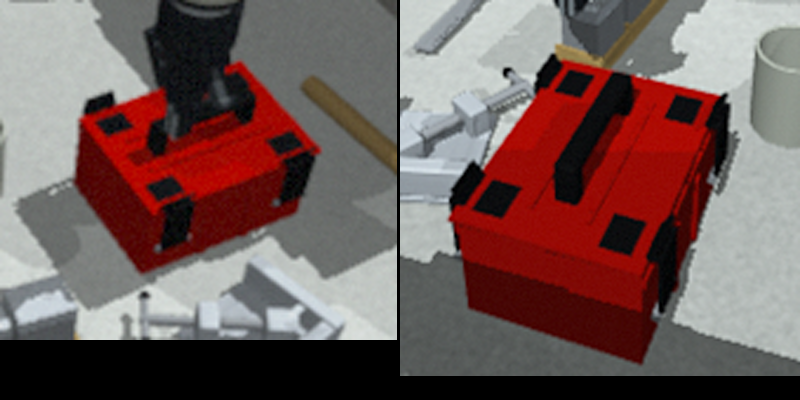

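All four clips overlap the lid now. The first two pads stopped slightly high (0.1061, 0.1050), so I'll press those again and then touch all four lightly to check height.

Run:
```python
from h import *
def press(x,y,fs):
    p=rl(box,x,y,0)[:2]
    arm.movel([*p,.185],.4); arm.movel([*p,.115],.3); r=arm.movel([*p,.1015],.03,f_stop=fs)
    print(x,y,fs,r,round(arm.read_ee_pos()[2],4),round(arm.read_clock(),1))
    arm.movel([*p,.185],.4)
press(.052,-.075,5);press(.052,.075,45);press(.052,.075,5);press(-.052,.075,45);press(-.052,.075,5);press(-.052,-.075,5)
```

```text
0.052 -0.075 5 True 0.1047 45.3
0.052 0.075 45 True 0.105 47.0
0.052 0.075 5 True 0.105 48.4
-0.052 0.075 45 True 0.1049 50.0
-0.052 0.075 5 True 0.105 51.4
-0.052 -0.075 5 True 0.1046 53.1
```

Run:
```python
from h import *
p=arm.read_ee_pos(); arm.movel([p[0],p[1],.25],.3); print(arm.sign_off(),arm.read_clock())
```

```text
the job is handed in; nothing more can be done
the job is handed in; nothing more can be done
```

The full tin (the one in the rack's -y pocket) stands in the toolbox bay, the two empties are in the rack, and the lid is on. All four pads touched firm at 104.6–105.0 mm against 104 mm nominal, so I take all four clips as snapped; I handed in just after 53 s, and sign-off returned no verdict.

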